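# Scan a specimen vial

### The job

Lay the upright orange-capped specimen vial gently on its side in the V cradle of the imager, centred over the window (cap towards either end), and let go of it; do not drop it or knock it over. Then take the red stylus out of its stand, reach its tip through the yellow-ringed hole in the console and press the recessed green scan button fully down. Finish while still gripping the stylus and holding the button down; leave the blue-capped vial, the clear dish and the black spoon where they are.

Things in the scene. Friction and masses are not known exactly. Their poses are not given: they have to be found in the camera images.
- vial: The specimen vial to scan: amber cylinder with an orange cap and a white label, 30 mm in diameter all along, 110 mm tall, about 80 g, standing upright at the start. Origin at the centre of its foot, z along its axis towards the cap.
- vial_mid (a point): Middle of the orange-capped vial, on its axis, 55 mm above its foot.
- spare_vial: A bystander: the same vial but with a blue cap, standing upright. Origin at the centre of its foot. Leave it.
- imager: Fixed imager, left or right of the robot, turned: white base 100 (x) by 160 (y) by 30 mm high, a glass window in its top between two black V posts, each 10 mm thick along y and centred 38 mm either side of the middle. Each V is 90 degrees; its arms end 40 mm apart (49 mm over all), 74 mm above the table. Origin: centre of the underside; the lying vial's axis runs along y.
- cradle_mid (a point): Where the vial's middle belongs when it lies in both Vs: 75 mm above the table, over the window's centre, 45 mm above the base's top. Axes as the imager's.
- stand: Fixed grey block 60 by 60 by 66 mm with a 10 mm hole, 64 mm deep, down its centre: holds the stylus. Origin at the centre of its underside.
- stylus: The stylus, standing tip down in its stand: steel rod 6 mm in diameter and 60 mm long, then a red round handle 14 mm in diameter and 70 mm long (black band near its top). 130 mm overall, 40 g. The handle's lower end rests on the stand's top, so it must rise 62 mm to come free. Origin at the tip, z up along the handle.
- stylus_tip (a point): Tip of the stylus (lower end of its steel rod).
- stylus_grip (a point): Middle of the red handle, 95 mm from the tip.
- console: Fixed grey console 120 mm (x) by 100 mm (y) by 60 mm high, with a dark green screen on top and a hole 16 mm in diameter with a yellow ring round it. Origin at the centre of its underside. It may stand left or right of the robot, turned.
- aperture (a point): Centre of the hole, level with the console's top (60 mm above the table), 20 mm from the console's centre towards its -x. The top plate is 8 mm thick.
- scan_button (a joint): Travel of the green scan button, m: 0 is released, 0.006 fully down. It is sprung: it gives from 1.5 N on, 5 N holds it fully down against its stop, and it rises when let go.
- scan_button_top (a point): Centre of the green button's top face (20 mm in diameter), straight below the hole; it moves down with the button. Released, it lies 26 mm below the console's top, 34 mm above the table.
- dish: A bystander: shallow dish of clear, whitish plastic, 90 mm across, 16 mm high. Origin under its centre. Leave it.
- spoon: A bystander: black plastic spoon about 200 mm long and 20 mm high, lying on the table, handle towards its -x. Origin on the table under its middle. Leave it.

How it is judged:
On the way, in this order (a step that is already met when the one before it is completed fails the run):
1. the orange-capped vial lies at rest in the cradle, let go (x of vial_mid in the frame of cradle_mid between -0.005 and 0.005 m and y of vial_mid in the frame of cradle_mid between -0.012 and 0.012 m and z of vial_mid in the frame of cradle_mid between -0.005 and 0.005 m and angle between the z axis of vial and the y axis of imager, either way round below 0.12 rad and linear speed of vial below 0.02 m/s and contact force between each of the arm, the fingers and vial below 0.05 N), for 0.3 s.
2. the stylus is held clear of its stand (contact force between the fingers and stylus above 1 N and height (world z) of stylus_tip above 0.066 m), for 0.1 s.
3. the stylus, through the hole, pushes the scan button down (value of joint scan_button above 0.0045 m and distance between stylus_tip and scan_button_top below 0.008 m and contact force between stylus and console above 1.5 N and contact force between the fingers and stylus above 1 N), for 0.2 s.
At the end, for the whole second after the job is handed in: The vial lies still and untouched in both Vs: middle within 5 mm sideways and in height, 12 mm along, axis within 0.12 rad. The gripper holds the stylus (over 1 N), its tip within 8 mm of the button top's centre pushes over 1.5 N, and the button is down 4.5 mm or more of its 6 mm (all of step 1 and all of step 3); the arm keeps its last pose, push and grip.
It fails at once if the vial is knocked over or laid on the table (height (world z) of vial_mid below 0.035 m).
It fails at once if the vial is dropped (falls free faster than 0.5 m/s, about 12 mm) (linear speed of vial above 0.5 m/s and contact force between the fingers and vial below 0.05 N).
It fails at once if the scan button is pressed before the vial lies in the cradle (value of joint scan_button above 0.003 m and distance between vial_mid and cradle_mid above 0.02 m).
It fails at once if the blue-capped vial is moved or tipped (distance of spare_vial from where it was at the start of the episode above 0.025 m or angle between spare_vial's own z axis and vertical above 0.4 rad).
It fails at once if the dish or the spoon is moved (distance of any of dish, spoon from where it was at the start of the episode above 0.025 m).
It also fails if it takes over 61 s, if anything falls off the work surface, if the arm or the gripper's body presses on something with over 40 N, if the wrist force passes 120 N, or if a joint passes its speed limit or range.

### The arm

A 7-joint arm with a two-finger parallel gripper is mounted at the origin on the work surface. World frame = base frame: x ahead of the robot, y to its left, z up, the work surface at z = 0. Lengths are in m, angles in rad, forces in N, time in s.
With the tool pointing down it reaches from about 0.4 to 0.875 m from the base axis. Payload 19.3 kg.
Tool frame: the origin (TCP) lies at the very end of the fingers, on their centre line; the grasp point (between the pads) lies 19 mm behind it; z points along the fingers, y is the line along which they close (so a half turn about z gives the same grasp; the last joint's range is limited). The gripper opens to 85 mm and grips with 20 to 120 N. Pads are 22 mm wide; open, the fingers measure 114 mm over their backs; the gripper's body (76 mm by 85 mm) begins 54 mm behind the grasp point. The pads swing forward as they close: fully open they stand 13 mm farther back than shut.
Start: joints at [1.062, 0.521, -0.036, 1.599, 0.021, 1.021, -0.113], TCP at [0.266, -0.566, 0.205] pointing down, gripper open.
Joint ranges: [-2.91, 2.91], [-0.3, 2.13], [-1.5, 1.42], [0.17, 2.43], [-1.26, 4.41], [0.16, 1.93], [-2.52, 2.52]. Speed limits (rad/s): [1.89, 1.89, 2.39, 2.39, 3.01, 3.01, 3.01].

### API

Orientations are given as [roll, pitch, yaw] about the fixed x, y, z axes, in that order (R = Rz(yaw) Ry(pitch) Rx(roll)).
In Python, from workcell import bot gives the robot as it stands.
- The arm moves only by the tool servo_tool, never from a script. Its argument "plan" is a list of rows, each a list of 7 numbers: the finger opening in cm, from 0 to 8.54, then the shift along the tool's x, y, z in cm, then the turn, a rotation vector about the tool's x, y, z in degrees. In form: [[fingers, x, y, z, wx, wy, wz], ...]. A call has 1 to 10 rows; each row is the pose to reach, as a shift and turn from the pose commanded when the call began, along the tool's axes at that moment; what a row does not reach only later rows make up. A row lasts 1/10 s, in which the tool goes at most 50 mm and 8.59 degrees, less where a joint would pass 70% of its speed; a pose out of reach is approached as far as the arm can. A call with a gripper value outside its range is refused whole. The fingers move at their own pace and stop on an object; "force" is the grip in N (left out, the last holds). Time passes only in rows, so rows that repeat a pose let the fingers close. It gives the time, the measured TCP pose, the force, the opening and the grip force at its end, in the units of the state.
- bot.observe(): the state, without advancing time (a new reading comes with each control period).
- bot.grab_frame(name): name is "scene" or "top" or "wrist"; returns a dict with "frame" (384x512x3 uint8, blue, green, red), "mtx" (3x3 intrinsics, pixels), "R" (3x3) and "t" (3): a world point X has camera coordinates R X + t; the wrist camera has in their place "T_tool_cam" (4x4, takes a point from camera to tool coordinates, whose origin is the TCP and whose axes are the flange's). Camera axes: x right, y down, z forward; pixel columns grow to the right and rows downward; lengths in m; the calibration is good to about 2 mm. A picture is of the moment at which its call begins: read the wrist's pose just before it. There is no depth.
- bot.job_done(): hands the job in; it is judged then, once.
The state is a dict: "clock": time; "qpos": joint angles; "qd": joint speeds; "joint_efforts": joint torques, N m; "position": TCP position; "tool_rot": TCP orientation; "force": force on the tool from outside, world axes, zero at the start; "moment": the same for the moment, N m; "grip_width": finger opening in m; "finger_force": force on a finger pad.
Only numpy, scipy, OpenCV 4.12 (cv2) and the standard library are available. Lean on these libraries where they do the work, as an engineer would, in place of code of your own. Each camera call takes 0.05 s, during which the arm holds its last target. There are 200 camera calls.

## Working session

There is one attempt and no reset: what is moved stays moved. The work goes in short steps, Python scripts to look and compute and a tool call to move; the robot and the scene stay as the last step left them, time stands still between calls to the robot, and variables do not carry over. Pictures are saved under pics/ and viewed, at most 10 in all, crops included, and the job is handed in when it is done.

Besides the shell and the picture viewer there is one more tool, called after "Emit:" by a JSON object that holds its "api" and its "payload", one argument or row to a line. servo_tool: Moves the arm, as the interface text tells. Its arguments: {"type":"object","properties":{"plan":{"type":"array","items":{"type":"array","items":{"type":"number"}}},"force":{"type":"number"}},"required":["plan"]}

```bash
mkdir -p pics; ls
python3 - <<'E'
from workcell import bot
import cv2,numpy as np,json
s=bot.observe(); print({k:np.round(v,3).tolist() for k,v in s.items()})
for n in ("scene","top"):
    f=bot.grab_frame(n); cv2.imwrite(f"pics/{n}0.png",f["frame"])
    np.savez(f"{n}.npz",**{k:f[k] for k in("mtx","R","t")})
    print(n,f["mtx"].round(1).tolist(),f["R"].round(3).tolist(),f["t"].round(3).tolist())
E
```

```text
pics
{'clock': 0.0, 'qpos': [1.062, 0.522, -0.036, 1.6, 0.021, 1.021, -0.113], 'qd': [0.001, -0.001, -0.0, 0.0, 0.0, 0.001, 0.001], 'joint_efforts': [-0.001, -92.707, 1.98, -36.992, 0.018, 0.008, 0.0], 'position': [0.265, -0.565, 0.205], 'tool_rot': [-3.14, 0.0, 0.439], 'force': [-0.718, -0.285, 0.832], 'moment': [-0.007, 0.065, 0.006], 'finger_force': 0.0, 'grip_width': 0.085}
scene [[430.8, 0.0, 253.2], [0.0, 430.8, 196.6], [0.0, 0.0, 1.0]] [[-0.132, 0.991, 0.012], [0.553, 0.083, -0.829], [-0.823, -0.103, -0.559]] [0.073, -0.25, 1.601]
top [[415.0, 0.0, 265.8], [0.0, 415.0, 192.0], [0.0, 0.0, 1.0]] [[0.004, -1.0, 0.021], [-0.983, -0.007, -0.182], [0.182, -0.02, -0.983]] [-0.012, 0.607, 0.87]
```

View pics/top0.png

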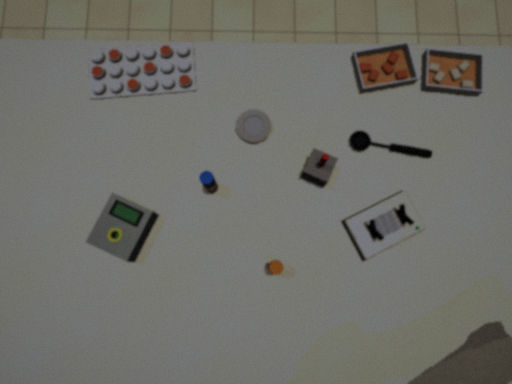

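View pics/scene0.png

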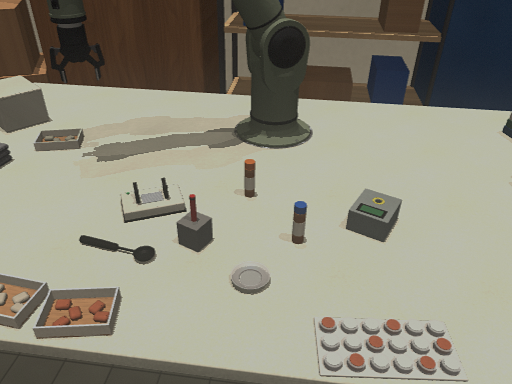

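The top picture shows the vial's orange cap near (276,267), the imager near (384,226), the stand near (319,167) with the red handle top at (324,157), and the console hole at (115,235). The scene view agrees. I'll enlarge these four.

Run:
```python
import cv2,numpy as np
f=cv2.imread("pics/top0.png")
def tile(x,y):
    t=cv2.resize(f[y:y+75,x:x+100],(400,300),interpolation=cv2.INTER_CUBIC)
    t=cv2.convertScaleAbs(t,alpha=1.4)
    for i in range(0,100,10):
        cv2.line(t,(4*i,0),(4*i,5),(255,0,255),1); cv2.putText(t,str(x+i),(4*i,14),0,.3,(255,0,255),1)
    for j in range(0,75,10):
        cv2.line(t,(0,4*j),(5,4*j),(255,0,255),1); cv2.putText(t,str(y+j),(6,4*j+4),0,.3,(255,0,255),1)
    return t
m=np.vstack([np.hstack([tile(230,230),tile(335,188)]),np.hstack([tile(270,130),tile(75,190)])])
cv2.imwrite("pics/mos.png",m)
```

```text
(no output)
```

View pics/mos.png

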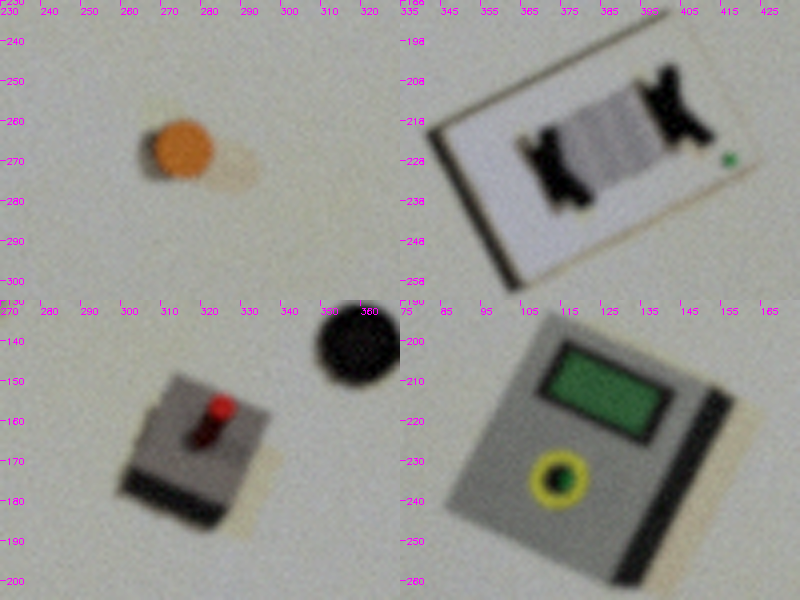

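Pixels read off the picture:
- **Cap top:** (276,267.2)
- **Imager base-top corners:** (345.5,220.5), (365,260.5), (425,229) and (402,191)
- **Post tips:** about (372,221.8), (381.3,237.5), (402.5,206.8) and (412,223)
- **Stand top centre:** (319.7,165)
- **Stylus top:** (325.5,156.8)
- **Hole:** (114.8,235)

```bash
cat > geo.py <<'E'
import numpy as np
def pix2w(cam,uv,z):
    c=np.load(cam+".npz") if isinstance(cam,str) else cam
    uv=np.atleast_2d(np.array(uv,float)); K,R,t=c["mtx"],c["R"],c["t"]
    d=np.c_[uv,np.ones(len(uv))]@np.linalg.inv(K).T@R; o=-R.T@t
    return o+d*((z-o[2])/d[:,2])[:,None]
def ang(v): return np.degrees(np.arctan2(v[1],v[0]))
E
python3 - <<'E'
from geo import *
np.set_printoptions(precision=4,suppress=True)
print("vial",pix2w("top",(276,267.2),.11))
b=pix2w("top",[(345.5,220.5),(365,260.5),(425,229),(402,191)],.03)
print("base",b.mean(0),[(np.linalg.norm(b[i]-b[i-1]).round(4),ang(b[i]-b[i-1]).round(1)) for i in range(4)])
p=pix2w("top",[(372,221.8),(381.3,237.5),(402.5,206.8),(412,223)],.074)
print("posts",p.mean(0),ang(p[2]+p[3]-p[0]-p[1]),np.linalg.norm(p[2]+p[3]-p[0]-p[1])/2,ang(p[1]-p[0]))
s=pix2w("top",[(313.8,148.8),(337.5,158.2),(325.5,181.3),(302,171.8)],.066)
print("stand",s.mean(0),[(np.linalg.norm(s[i]-s[i-1]).round(4),ang(s[i]-s[i-1]).round(1)) for i in range(4)])
print("styl",pix2w("top",(325.5,156.8),.136))
c=pix2w("top",[(112.5,193),(153.8,211.2),(128,260.5),(86.8,242)],.06)
print("cons",c.mean(0),[(np.linalg.norm(c[i]-c[i-1]).round(4),ang(c[i]-c[i-1]).round(1)) for i in range(4)])
print("hole",pix2w("top",(114.8,235),.06))
print("spare",pix2w("top",(207,177),.11),"dish",pix2w("top",(253,127),.016),"spoon",pix2w("top",[(360,141),(431,154)],.01))
E
```

```text
vial [[ 0.4417 -0.0288  0.11  ]]
base [ 0.5375 -0.2794  0.03  ] [(np.float64(0.1502), np.float64(117.5)), (np.float64(0.0985), np.float64(-155.4)), (np.float64(0.1571), np.float64(-63.0)), (np.float64(0.0997), np.float64(28.6))]
posts [ 0.5389 -0.2824  0.074 ] -64.60502154497686 0.07585815351567737 -151.10623353399748
stand [ 0.6675 -0.1289  0.066 ] [(np.float64(0.06), np.float64(-27.1)), (np.float64(0.0572), np.float64(-112.0)), (np.float64(0.0603), np.float64(152.1)), (np.float64(0.0562), np.float64(67.8))]
styl [[ 0.6672 -0.1305  0.136 ]]
cons [0.5279 0.307  0.06  ] [(np.float64(0.1175), np.float64(-23.8)), (np.float64(0.1008), np.float64(-113.3)), (np.float64(0.1175), np.float64(155.2)), (np.float64(0.0986), np.float64(66.7))]
hole [[0.5092 0.3176 0.06  ]]
spare [[0.6281 0.1164 0.11  ]] dish [[0.7725 0.0218 0.016 ]] spoon [[ 0.7421 -0.2361  0.01  ]
 [ 0.7113 -0.4064  0.01  ]]
```

```bash
cat >> geo.py <<'E'
from scipy.spatial.transform import Rotation as Rt
def frame(z,y):
    "tool rotation with z along z, y nearest to y"
    z=np.array(z,float);z/=np.linalg.norm(z);y=np.array(y,float);y-=z*(y@z);y/=np.linalg.norm(y)
    return Rt.from_matrix(np.c_[np.cross(y,z),y,z])
def tilt(heading,deg,flip=False):
    "tool leaning deg from down, fingers pointing to compass heading; closes horizontally"
    h=np.radians(heading);d=np.radians(deg);u=np.array([np.cos(h),np.sin(h),0])
    y=np.cross([0,0,1],u)*(1 if flip else -1)
    return frame(u*np.sin(d)-np.array([0,0,np.cos(d)]),y)
def go(p,R,show=True):
    from workcell import bot
    s=bot.observe();p0=np.array(s["position"]);R0=Rt.from_euler("xyz",s["tool_rot"])
    sh=R0.inv().apply(np.array(p)-p0)*100; rv=np.degrees((R0.inv()*R).as_rotvec())
    if show: print("shift cm",sh.round(2),"turn",rv.round(1),"len",np.linalg.norm(sh).round(1),np.linalg.norm(rv).round(1),"q",np.round(s["qpos"],2),"f",np.round(s["force"],1),"t",round(s["clock"],1))
    return sh,rv
E
python3 - <<'E'
from geo import *
Rd=frame((0,0,-1),(0,-1,0))   # check sign of tilt frame
for fl in(0,1): print(tilt(180,60,fl).as_matrix().round(2).tolist())
go((.53,-.03,.36),frame((0,0,-1),(0,1,0)))
E
```

```text
[[-0.5, 0.0, -0.87], [0.0, 1.0, 0.0], [0.87, -0.0, -0.5]]
[[0.5, -0.0, -0.87], [-0.0, -1.0, 0.0], [-0.87, 0.0, -0.5]]
shift cm [ 46.71 -37.25 -15.48] turn [-0.000e+00 -1.000e-01 -1.549e+02] len 61.7 154.9 q [ 1.06  0.52 -0.04  1.6   0.02  1.02 -0.11] f [-0.4  0.5  0.2] t 0.1
```

Emit:
{"api": "servo_tool", "payload": {
  "plan": [
    [8.5, 10, -8, -8, 0, 0, -30],
    [8.5, 20, -16, -12, 0, 0, -50],
    [8.5, 47, -37, -15.5, 0, 0, -85],
    [8.5, 47, -37, -15.5, 0, 0, -85],
    [8.5, 47, -37, -15.5, 0, 0, -85],
    [8.5, 47, -37, -15.5, 0, 0, -85],
    [8.5, 47, -37, -15.5, 0, 0, -85],
    [8.5, 47, -37, -15.5, 0, 0, -85],
    [8.5, 47, -37, -15.5, 0, 0, -85],
    [8.5, 47, -37, -15.5, 0, 0, -85]
  ]
}}

```text
clock: 1.1
position: [0.4807, -0.1354, 0.3356]
tool_rot: [-3.141, 0.0, 1.928]
force: [0.7, -1.1, -0.8]
grip_width: 0.0851
finger_force: 0.0
```

Run:
```python
from geo import *
go((.53,-.03,.36),tilt(180,0))
```

```text
shift cm [ 8.15  8.3  -2.44] turn [ -0.    0.  -69.5] len 11.9 69.5 q [ 0.6   0.23 -0.54  1.72  0.13  1.23  0.39] f [ 0.7 -1.1 -0.8] t 1.1
```

Emit:
{"api": "servo_tool", "payload": {
  "plan": [
    [8.5, 8, 8, -2.4, 0, 0, -69.5],
    [8.5, 8, 8, -2.4, 0, 0, -69.5],
    [8.5, 8, 8, -2.4, 0, 0, -69.5],
    [8.5, 8, 8, -2.4, 0, 0, -69.5],
    [8.5, 8, 8, -2.4, 0, 0, -69.5],
    [8.5, 8, 8, -2.4, 0, 0, -69.5],
    [8.5, 8, 8, -2.4, 0, 0, -69.5],
    [8.5, 8, 8, -2.4, 0, 0, -69.5],
    [8.5, 8, 8, -2.4, 0, 0, -69.5],
    [8.5, 8, 8, -2.4, 0, 0, -69.5]
  ]
}}

```text
clock: 2.1
position: [0.5279, -0.0347, 0.359]
tool_rot: [3.141, -0.0, 3.131]
force: [-1.0, 0.9, 0.3]
grip_width: 0.0852
finger_force: 0.0
```

Run:
```python
from geo import *
g=np.array([.442,-.029,.062])
for d in(45,60):
    R=tilt(180,d); z=R.as_matrix()[:,2]; p=g-.09*z; print(d,p); go(p,R)
```

```text
45 [ 0.50563961 -0.029       0.12563961]
shift cm [ 2.22  0.54 23.33] turn [ 0.2 45.  -0.6] len 23.4 45.0 q [ 0.57  0.31 -0.8   1.6   0.23  1.32  1.29] f [-1.   0.9  0.3] t 2.1
60 [ 0.51994229 -0.029       0.107     ]
shift cm [ 0.79  0.56 25.2 ] turn [ 0.3 60.  -0.5] len 25.2 60.0 q [ 0.57  0.31 -0.8   1.6   0.23  1.32  1.29] f [-1.   0.9  0.3] t 2.1
```

Emit:
{"api": "servo_tool", "payload": {
  "plan": [
    [8.5, 0.8, 0.5, 3, 0, 8, 0],
    [8.5, 0.8, 0.5, 6, 0, 16, 0],
    [8.5, 0.8, 0.5, 10, 0, 24, 0],
    [8.5, 0.8, 0.5, 14, 0, 32, 0],
    [8.5, 0.8, 0.5, 16, 0, 40, 0],
    [8.5, 0.8, 0.5, 18, 0, 48, 0],
    [8.5, 0.8, 0.5, 20, 0, 56, 0],
    [8.5, 0.8, 0.5, 21, 0, 60, -0.5],
    [8.5, 0.8, 0.5, 21, 0, 60, -0.5],
    [8.5, 0.8, 0.5, 21, 0, 60, -0.5]
  ]
}}

```text
clock: 3.1
position: [0.5106, -0.0297, 0.1527]
tool_rot: [-3.137, -0.967, 3.121]
force: [-0.2, 0.3, -1.8]
grip_width: 0.0851
finger_force: 0.0
```

Run:
```python
from geo import *
from workcell import bot
import cv2
f=bot.grab_frame("wrist"); g=bot.grab_frame("scene")
s=cv2.resize(g["frame"][60:300,120:400],(448,384))
cv2.imwrite("pics/w1.png",np.hstack([cv2.resize(f["frame"],(352,264)),s[:264]]) if 0 else np.vstack([cv2.resize(f["frame"],(448,336)),s[:264]]))
print(f["T_tool_cam"].round(3).tolist())
R=tilt(180,60);z=R.as_matrix()[:,2]
go(np.array([.442,-.029,.062])-.09*z,R)
```

```text
[[-0.0, -0.958, -0.285, 0.072], [1.0, -0.0, 0.001, 0.001], [-0.001, -0.285, 0.958, -0.168], [0.0, 0.0, 0.0, 1.0]]
shift cm [-4.31  0.13  1.92] turn [ 0.5  4.7 -0.7] len 4.7 4.8 q [-0.06  1.03  0.06  1.15 -0.07  1.93  1.56] f [0.  0.3 0.1] t 3.2
```

View pics/w1.png

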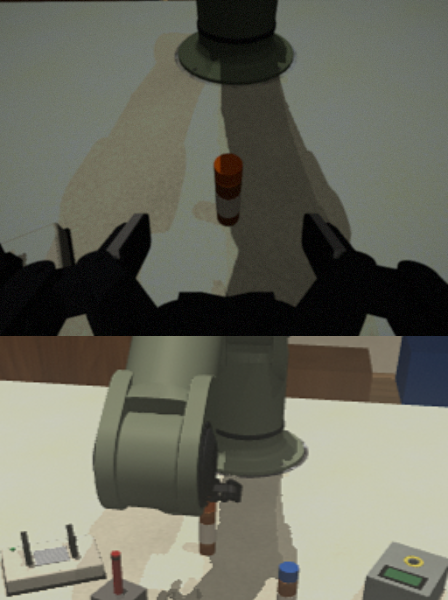

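The wrist view shows the vial upright and centred between the fingers, with its cap at (229,165) in the composite. The forearm passes close to the stylus, so I'll approach from a slightly turned heading.

Run:
```python
from geo import *
R=tilt(188,55);z=R.as_matrix()[:,2]
for b in (.09,-.017): go(np.array([.442,-.029,.066])-b*z,R)
```

```text
shift cm [-3.14  1.14  1.73] turn [ 7.  -0.3 -5.3] len 3.8 8.8 q [-0.06  1.03  0.06  1.15 -0.07  1.93  1.56] f [0.  0.3 0.1] t 3.2
shift cm [-3.26 -0.17 12.35] turn [ 7.  -0.3 -5.3] len 12.8 8.8 q [-0.06  1.03  0.06  1.15 -0.07  1.93  1.56] f [0.  0.3 0.1] t 3.2
```

Emit:
{"api": "servo_tool", "payload": {
  "plan": [
    [8.5, -3.1, 1.1, 1.7, 7, -0.3, -5.3],
    [8.5, -3.1, 1.1, 1.7, 7, -0.3, -5.3],
    [8.5, -3.1, 1.1, 1.7, 7, -0.3, -5.3],
    [8.5, -3.1, 0.8, 4, 7, -0.3, -5.3],
    [8.5, -3.2, 0.5, 6.5, 7, -0.3, -5.3],
    [8.5, -3.2, 0.5, 6.5, 7, -0.3, -5.3]
  ]
}}

```text
clock: 3.8
position: [0.4737, -0.0251, 0.09]
tool_rot: [3.13, -0.962, -2.996]
force: [0.4, 0.9, 0.0]
grip_width: 0.0847
finger_force: 0.0
```

Run:
```python
from geo import *
from workcell import bot
import cv2
R=tilt(188,55);z=R.as_matrix()[:,2]
go(np.array([.442,-.029,.066])+.017*z,R)
s=bot.observe();f=bot.grab_frame("wrist");im=f["frame"]
hsv=cv2.cvtColor(im,cv2.COLOR_BGR2HSV);m=cv2.inRange(hsv,(5,150,60),(18,255,255))
n,l,st,c=cv2.connectedComponentsWithStats(m);i=1+st[1:,4].argmax();print(st[i],c[i])
# predicted vial axis at base estimate
T=f["T_tool_cam"];Rw=Rt.from_euler("xyz",s["tool_rot"]).as_matrix()
for zz in(.0,.095,.11):
    pt=Rw.T@(np.array([.442,-.029,zz])-s["position"]);pc=T[:3,:3].T@(pt-T[:3,3]);u=f["mtx"]@pc;print((u/u[2])[:2].round(1))
cv2.imwrite("pics/w2.png",im)
```

```text
shift cm [-0.14  0.02  5.69] turn [ 0.4 -0.1  0.2] len 5.7 0.4 q [-0.1   1.05  0.01  1.3   0.02  1.76  1.61] f [0.4 0.9 0. ] t 3.8
[ 241  153   44   34 1197] [262.65246449 169.2940685 ]
[256.7 250.3]
[257.2 183.1]
[257.3 167.6]
```

View pics/w2.png

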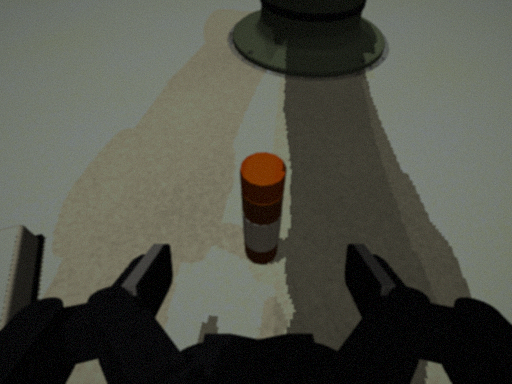

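The cap sits at (263,167), about 5 px right of the finger centre line (258), which is about 3.5 mm. I'll correct that while advancing.

Emit:
{"api": "servo_tool", "payload": {
  "plan": [
    [8.5, 0, 0.35, 1.5, 0, 0, 0],
    [8.5, -0.1, 0.35, 3.5, 0, 0, 0],
    [8.5, -0.1, 0.35, 5.7, 0, 0, 0],
    [8.5, -0.1, 0.35, 5.7, 0, 0, 0],
    [4, -0.1, 0.35, 5.7, 0, 0, 0],
    [2, -0.1, 0.35, 5.7, 0, 0, 0],
    [1, -0.1, 0.35, 5.7, 0, 0, 0],
    [1, -0.1, 0.35, 5.7, 0, 0, 0],
    [1, -0.1, 0.35, 5.7, 0, 0, 0],
    [1, -0.1, 0.35, 5.7, 0, 0, 0]
  ],
  "force": 40
}}

```text
clock: 4.85
position: [0.4297, -0.027, 0.0571]
tool_rot: [3.129, -0.959, -2.991]
force: [1.5, -0.3, 5.7]
grip_width: 0.0205
finger_force: 34.3
```

Run:
```python
from geo import *
from workcell import bot
import cv2
print(bot.observe()["grip_width"],bot.observe()["finger_force"])
a=bot.grab_frame("wrist")["frame"];b=bot.grab_frame("scene")["frame"]
cv2.imwrite("pics/g1.png",np.hstack([cv2.resize(a[120:],(400,206)) if 0 else cv2.resize(a,(400,300)),cv2.resize(b[120:240,180:340],(400,300),interpolation=cv2.INTER_CUBIC)]))
```

```text
0.020501345429892532 34.29492115974426
```

View pics/g1.png

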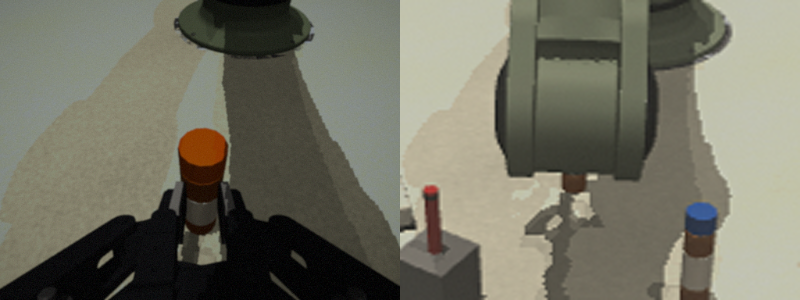

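Run:
```python
from geo import *
from workcell import bot
s=bot.observe();f=bot.grab_frame("wrist")
T=f["T_tool_cam"];Rw=Rt.from_euler("xyz",s["tool_rot"]).as_matrix();p=np.array(s["position"])
Rc=(Rw@T[:3,:3]).T;o=p+Rw@T[:3,3]
c=dict(mtx=f["mtx"],R=Rc,t=-Rc@o)
print(f["mtx"][0,0]); w=pix2w(c,[(260,189),(228,189),(291,189)],.11); print(w)
print("grasp pt",p-.019*Rw[:,2]," tool coords of axis pt at .066",Rw.T@(np.r_[w[0,:2],.066]-p))
```

```text
296.1160243453957
[[ 0.44172559 -0.02370331  0.11      ]
 [ 0.44379663 -0.03787096  0.11      ]
 [ 0.43971499 -0.00994909  0.11      ]]
grasp pt [ 0.44508422 -0.02487894  0.06794245]  tool coords of axis pt at .066 [ 0.00021489  0.00161754 -0.01528881]
```

```bash
cat > place.py <<'E'
from geo import *
v_t=None
C=np.array([.538,-.281,.075])
h=np.array([np.cos(np.radians(117.5)),np.sin(np.radians(117.5)),0])
R1=Rt.from_euler("xyz",[3.129,-.959,-2.991]); p1=np.array([.4297,-.027,.0571])
v=R1.inv().apply([0,0,1]); m=R1.inv().apply(np.array([.4417,-.024,.055])-p1)  # vial axis, mid in tool
yw=R1.as_matrix()[:,1]; 
# target: R v = h, tool y horizontal as nearly
yt=R1.inv().apply(np.cross([0,0,1],R1.apply([0,0,1])*[1,1,0])); yt/=np.linalg.norm(yt) # horizontal perp in tool
A=np.c_[v,yt,np.cross(v,yt)]
B=np.c_[h,np.cross([0,0,1],h),np.cross(h,np.cross([0,0,1],h))]
R2=Rt.from_matrix(B@A.T)
P2=C-R2.apply(m)
E
python3 - <<'E'
from place import *
print(m,v,P2,R2.as_matrix().round(2).tolist())
go(np.array([.45,-.05,.33]),tilt(117.5,0))
go(np.array([.45,-.027,.08]),R1)
E
```

```text
[-0.00879166  0.00127742 -0.00885918] [ 0.81861764  0.00723226 -0.57429335] [ 0.5358284  -0.27976296  0.06270513] [[-0.39, 0.88, 0.27], [0.72, 0.47, -0.51], [-0.57, -0.01, -0.82]]
shift cm [ 21.39  -2.36 -17.06] turn [-33.4 -47.9  64.9] len 27.5 87.3 q [-0.1   1.03  0.01  1.44  0.02  1.62  1.61] f [ 0.9 -0.4  5.7] t 5.0
shift cm [ 0.72 -0.27 -2.97] turn [ 0. -0. -0.] len 3.1 0.0 q [-0.1   1.03  0.01  1.44  0.02  1.62  1.61] f [ 0.9 -0.4  5.7] t 5.0
```

Emit:
{"api": "servo_tool", "payload": {
  "plan": [
    [1, 0.8, 0, -0.6, 0, 0, 0],
    [1, 2.5, 0, -1.7, 0, 0, 0],
    [1, 2.5, 0, -1.7, 0, 0, 0]
  ],
  "force": 50
}}

```text
clock: 5.3
position: [0.4301, -0.0273, 0.089]
tool_rot: [3.129, -0.956, -2.992]
force: [0.5, -0.4, -0.3]
grip_width: 0.0198
finger_force: 42.2
```

Run:
```python
from place import *
from workcell import bot
import cv2
s=bot.observe();f=bot.grab_frame("wrist");print(s["grip_width"],s["finger_force"],s["force"])
hsv=cv2.cvtColor(f["frame"],cv2.COLOR_BGR2HSV);mk=cv2.inRange(hsv,(5,150,60),(18,255,255))
n,l,st,c=cv2.connectedComponentsWithStats(mk);i=1+st[1:,4].argmax();print(st[i],c[i])
T=f["T_tool_cam"]
for k in(-.055,.055):
    u=f["mtx"]@(T[:3,:3].T@(m+k*v-T[:3,3]));print((u/u[2])[:2])
go(np.array([.45,-.05,.33]),tilt(188.6,0))
```

```text
0.019827147663310295 42.19285190105438 [ 0.54740897 -0.37957321 -0.26829467]
[ 229  165   63   49 2456] [259.69218241 188.98778502]
[257.79846157 283.09421293]
[259.41137806 188.96724083]
shift cm [ 18.84  -2.36 -15.33] turn [  0.7 -54.8  -0.4] len 24.4 54.8 q [-0.1   0.99  0.01  1.45  0.02  1.66  1.61] f [-0.1 -0.2 -0.5] t 5.3
```

The vial is held: the cap centre is still at row 189 and the force shows its weight lifted. Next I raise it while turning the tool to vertical.

Emit:
{"api": "servo_tool", "payload": {
  "plan": [
    [1, 2, -0.3, -2, 0, -6, 0],
    [1, 5, -0.6, -4, 0, -12, 0],
    [1, 8, -1, -6, 0, -18, 0],
    [1, 11, -1.4, -8.5, 0, -25, 0],
    [1, 14, -1.8, -11, 0, -32, 0],
    [1, 17, -2.1, -13, 0, -39, 0],
    [1, 18.8, -2.4, -15.3, 0.5, -46, -0.3],
    [1, 18.8, -2.4, -15.3, 0.5, -54.8, -0.4],
    [1, 18.8, -2.4, -15.3, 0.7, -54.8, -0.4]
  ]
}}

```text
clock: 6.25
position: [0.4483, -0.0514, 0.3301]
tool_rot: [-3.141, 0.005, -2.993]
force: [-0.4, -1.0, -1.3]
grip_width: 0.0198
finger_force: 42.1
```

Run:
```python
from place import *
go(P2+[0,0,.22],tilt(117.5,0))
```

```text
shift cm [ -5.24 -23.88   4.78] turn [ 0.2  0.3 71. ] len 24.9 71.0 q [-0.02  0.11  0.    1.86 -0.    1.17  1.7 ] f [-0.4 -1.  -1.3] t 6.2
```

Emit:
{"api": "servo_tool", "payload": {
  "plan": [
    [1, -0.5, -2.5, 0.5, 0, 0, 8],
    [1, -1, -5, 1, 0, 0, 16],
    [1, -2, -8, 1.5, 0, 0, 24],
    [1, -3, -12, 2, 0, 0, 32],
    [1, -4, -16, 3, 0, 0, 40],
    [1, -5, -20, 4, 0, 0, 48],
    [1, -5.2, -23.9, 4.8, 0, 0, 56],
    [1, -5.2, -23.9, 4.8, 0, 0, 64],
    [1, -5.2, -23.9, 4.8, 0, 0, 71],
    [1, -5.2, -23.9, 4.8, 0, 0, 71]
  ]
}}

```text
clock: 7.25
position: [0.5371, -0.2786, 0.2792]
tool_rot: [-3.137, -0.003, 2.051]
force: [0.4, 0.3, 0.1]
grip_width: 0.0197
finger_force: 42.2
```

Run:
```python
from place import *
go(P2+[0,0,.12],R2)
```

```text
shift cm [-0.07 -0.12  9.65] turn [ -0.1 -35.2  -0.4] len 9.6 35.2 q [ 0.16  0.44  0.32  1.57 -0.15  1.16  0.99] f [0.4 0.3 0.1] t 7.2
```

Emit:
{"api": "servo_tool", "payload": {
  "plan": [
    [1, 0, 0, 0, 0, -8, 0],
    [1, 0, -0.1, 2, 0, -16, 0],
    [1, 0, -0.1, 4, 0, -24, 0],
    [1, 0, -0.1, 6, 0, -32, -0.4],
    [1, -0.1, -0.1, 8, 0, -35.2, -0.4],
    [1, -0.1, -0.1, 9.6, 0, -35.2, -0.4],
    [1, -0.1, -0.1, 9.6, 0, -35.2, -0.4]
  ]
}}

```text
clock: 7.95
position: [0.5358, -0.2781, 0.1818]
tool_rot: [-3.127, 0.612, 2.075]
force: [-0.6, -0.6, 0.1]
grip_width: 0.02
finger_force: 42.1
```

Run:
```python
from place import *
from workcell import bot
import cv2
go(P2+[0,0,.03],R2)
s=bot.observe();f=bot.grab_frame("wrist");a=cv2.convertScaleAbs(f["frame"],alpha=1.5)
T=f["T_tool_cam"];Rw=Rt.from_euler("xyz",s["tool_rot"]).as_matrix();p=np.array(s["position"])
# predicted arm tips of posts & base corners under the current estimate
X=B.copy();ax=h;px=np.cross([0,0,1],h)
for y in(-.038,.038):
  for x in(-.0225,.0225):
    w=np.r_[C[:2],.074]+ax*y+px*x
    u=f["mtx"]@(T[:3,:3].T@(Rw.T@(w-p)-T[:3,3]));u=(u/u[2])[:2];print(y,x,u.round())
    cv2.circle(a,tuple(int(k) for k in u),3,(255,0,255),1)
for y in(-.08,.08):
  for x in(-.05,.05):
    w=np.r_[C[:2],.03]+ax*y+px*x
    u=f["mtx"]@(T[:3,:3].T@(Rw.T@(w-p)-T[:3,3]));u=(u/u[2])[:2];cv2.circle(a,tuple(int(k) for k in u),3,(255,255,0),1)
b=bot.grab_frame("top")["frame"][180:270,320:440]
cv2.imwrite("pics/p1.png",np.vstack([cv2.resize(a,(480,360)),cv2.resize(b,(480,240))[:240]]) if 0 else np.hstack([cv2.resize(a,(480,360)),cv2.resize(b,(320,360))]))
```

```text
shift cm [5.   0.04 7.38] turn [-0.1  0.   0.6] len 8.9 0.6 q [-0.47  0.5   0.75  2.15  0.58  0.28  0.11] f [-0.6 -0.6  0.1] t 8.0
-0.038 -0.0225 [283. 156.]
-0.038 0.0225 [236. 155.]
0.038 -0.0225 [291.  83.]
0.038 0.0225 [231.  82.]
```

View pics/p1.png

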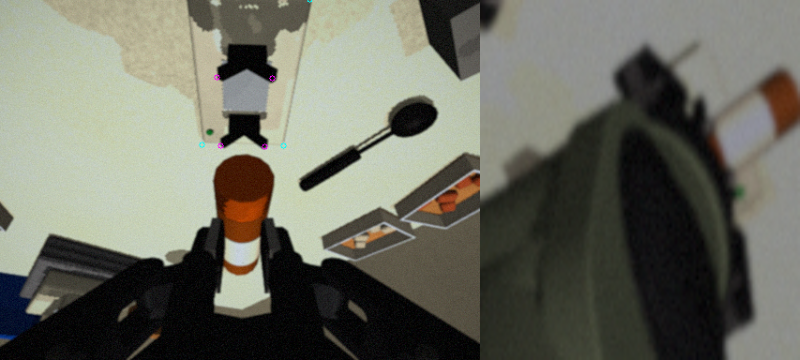

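The wrist view shows the vial held and the imager ahead with its posts near the predicted marks. I'll enlarge that part to fix the offset.

Run:
```python
from workcell import bot
import cv2,numpy as np
f=bot.grab_frame("wrist");a=f["frame"][0:170,180:340]
a=cv2.convertScaleAbs(cv2.resize(a,(560,595),interpolation=cv2.INTER_CUBIC),alpha=1.6)
for i in range(0,160,20): cv2.putText(a,str(180+i),(int(3.5*i),10),0,.35,(255,0,255),1);cv2.line(a,(int(3.5*i),12),(int(3.5*i),18),(255,0,255))
for i in range(10,170,20): cv2.putText(a,str(i),(0,int(3.5*i)+4),0,.35,(255,0,255),1)
cv2.imwrite("pics/p2.png",a)
```

```text
(no output)
```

View pics/p2.png

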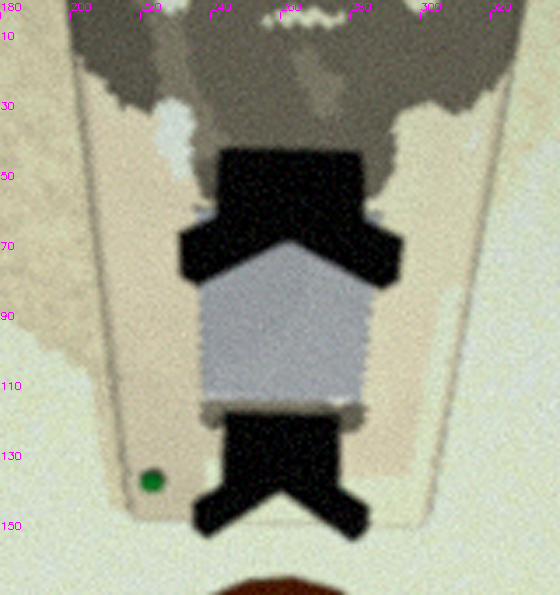

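The post inner-top corners are at (237.1,81.4), (289.4,82.3), (239.1,153.7) and (280.9,154.6). The base-end corners are at about (216.5,147.5) and (302,149). I'll fit the imager pose to these.

Run:
```python
from place import *
from workcell import bot
from scipy.optimize import least_squares
s=bot.observe();f=bot.grab_frame("wrist");T=f["T_tool_cam"]
Rw=Rt.from_euler("xyz",s["tool_rot"]).as_matrix();p=np.array(s["position"])
cam=p+Rw@T[:3,3];print("cam",cam,"along h",(cam-C)@h)
obs=np.array([(237.1,81.4),(289.4,82.3),(239.1,153.7),(280.9,154.6),(216.5,147.5),(302,149)])
def proj(q,sg):
    a=np.radians(q[2]);hh=np.array([np.cos(a),np.sin(a),0]);pp=np.array([-np.sin(a),np.cos(a),0]);c=np.array([q[0],q[1],0])
    P=[c+hh*(y+sg*.005)+pp*x+[0,0,.074] for y,x in((.038,.02),(.038,-.02),(-.038,.02),(-.038,-.02))]+[c-hh*.08+pp*x+[0,0,.03] for x in(.05,-.05)]
    u=(f["mtx"]@(T[:3,:3].T@(Rw.T@(np.array(P)-p).T-T[:3,3:4]))).T;return u[:,:2]/u[:,2:]
for sg in(-1,0,1):
  for sl in(slice(0,4),slice(0,6)):
    r=least_squares(lambda q:(proj(q,sg)-obs)[sl].ravel(),[.538,-.281,117.5],x_scale=[.01,.01,1])
    print(sg,r.x.round(4),np.sqrt(2*r.cost/len(r.fun)).round(2),r.fun.reshape(-1,2).round(1).tolist(), "shift along h,perp",((r.x[:2]-C[:2])@h[:2]).round(4),((r.x[:2]-C[:2])@[-h[1],h[0]]).round(4))
```

```text
cam [ 0.46377801 -0.14151506  0.28069459] along h 0.15799655996661355
-1 [  0.5393  -0.2796 116.508 ] 0.17 [[-0.1, -0.2], [0.0, 0.3], [0.2, -0.1], [-0.1, -0.0]] shift along h,perp 0.0007 -0.0019
-1 [  0.5391  -0.279  116.6014] 0.9 [[-0.2, -0.9], [0.0, -0.4], [0.3, -0.5], [0.1, -0.5], [-0.7, 1.7], [0.6, 2.1]] shift along h,perp 0.0012 -0.0019
0 [  0.5416  -0.284  116.508 ] 0.17 [[-0.1, -0.2], [0.0, 0.3], [0.2, -0.1], [-0.1, -0.0]] shift along h,perp -0.0043 -0.0018
0 [  0.541   -0.2828 116.6174] 2.04 [[-0.3, -1.9], [0.1, -1.4], [0.3, -1.1], [0.1, -1.1], [-0.4, 4.4], [0.1, 4.7]] shift along h,perp -0.0029 -0.0018
1 [  0.5438  -0.2885 116.508 ] 0.17 [[-0.1, -0.2], [0.0, 0.3], [0.2, -0.1], [-0.1, -0.0]] shift along h,perp -0.0093 -0.0017
1 [  0.5429  -0.2866 116.6341] 3.2 [[-0.3, -2.8], [0.2, -2.4], [0.3, -1.7], [0.2, -1.7], [-0.0, 7.0], [-0.4, 7.3]] shift along h,perp -0.0072 -0.0017
```

```bash
sed -i 's/^C=.*/C=np.array([.5392,-.2795,.075])/; s/117\.5/116.7/g' place.py
python3 - <<'E'
from place import *
go(P2+[0,0,.03],R2); go(P2+[0,0,.004],R2)
print(R2.inv().apply([0,0,-1]))
E
```

```text
shift cm [5.55 0.17 7.45] turn [0.6 0.1 0.7] len 9.3 0.9 q [-0.47  0.5   0.75  2.14  0.58  0.28  0.11] f [ 0.3 -0.8 -1.4] t 8.2
shift cm [7.04 0.18 9.57] turn [0.6 0.1 0.7] len 11.9 0.9 q [-0.47  0.5   0.75  2.14  0.58  0.28  0.11] f [ 0.3 -0.8 -1.4] t 8.2
[0.57427094 0.00507352 0.81864959]
```

Emit:
{"api": "servo_tool", "payload": {
  "plan": [
    [1, 1, 0.1, 1.5, 0.6, 0.1, 0.7],
    [1, 2.5, 0.15, 3.5, 0.6, 0.1, 0.7],
    [1, 4, 0.15, 5.5, 0.6, 0.1, 0.7],
    [1, 5.5, 0.15, 7.4, 0.6, 0.1, 0.7],
    [1, 5.5, 0.15, 7.4, 0.6, 0.1, 0.7],
    [1, 5.5, 0.15, 7.4, 0.6, 0.1, 0.7]
  ]
}}

```text
clock: 8.75
position: [0.5372, -0.2786, 0.0928]
tool_rot: [-3.136, 0.613, 2.046]
force: [0.5, -0.1, -0.6]
grip_width: 0.0197
finger_force: 42.1
```

Run:
```python
from place import *
go(P2+[0,0,.004],R2); go(P2,R2)
```

```text
shift cm [1.53 0.01 2.11] turn [ 0.   0.1 -0.1] len 2.6 0.1 q [-0.35  0.67  0.59  2.19  1.33  0.17 -0.75] f [ 0.5 -0.1 -0.6] t 8.8
shift cm [1.76 0.01 2.44] turn [ 0.   0.1 -0.1] len 3.0 0.1 q [-0.35  0.67  0.59  2.19  1.33  0.17 -0.75] f [ 0.5 -0.1 -0.6] t 8.8
```

Emit:
{"api": "servo_tool", "payload": {
  "plan": [
    [1, 0.5, 0, 0.7, 0, 0, 0],
    [1, 1, 0, 1.4, 0, 0, 0],
    [1, 1.5, 0, 2.1, 0, 0, 0],
    [1, 1.5, 0, 2.1, 0, 0, 0],
    [1, 1.5, 0, 2.1, 0, 0, 0]
  ]
}}

```text
clock: 9.25
position: [0.5367, -0.2784, 0.0675]
tool_rot: [-3.136, 0.613, 2.046]
force: [0.9, -0.2, -0.8]
grip_width: 0.0197
finger_force: 42.3
```

Run:
```python
from place import *
go(P2,R2)
```

```text
shift cm [0.28 0.04 0.39] turn [-0.   0.1 -0.1] len 0.5 0.1 q [-0.31  0.71  0.53  2.19  1.64  0.19 -1.08] f [ 0.9 -0.2 -0.8] t 9.2
```

Now 1 mm at a time to feel contact.

Emit:
{"api": "servo_tool", "payload": {
  "plan": [
    [1, 0.06, 0, 0.08, 0, 0, 0],
    [1, 0.12, 0, 0.16, 0, 0, 0],
    [1, 0.12, 0, 0.16, 0, 0, 0]
  ]
}}

```text
clock: 9.55
position: [0.5369, -0.2776, 0.0652]
tool_rot: [-3.135, 0.613, 2.048]
force: [1.2, 1.5, 4.9]
grip_width: 0.0203
finger_force: 45.1
```

Emit:
{"api": "servo_tool", "payload": {
  "plan": [
    [1, 0.06, 0, 0.08, 0, 0, 0],
    [1, 0.12, 0, 0.16, 0, 0, 0],
    [1, 0.12, 0, 0.16, 0, 0, 0]
  ]
}}

```text
clock: 9.85
position: [0.5375, -0.2781, 0.0643]
tool_rot: [-3.137, 0.615, 2.047]
force: [-2.8, 7.3, 27.5]
grip_width: 0.02
finger_force: 54.3
```

Emit:
{"api": "servo_tool", "payload": {
  "plan": [
    [1, -0.06, 0, -0.09, 0, 0, 0],
    [1, -0.08, 0, -0.11, 0, 0, 0],
    [2.5, -0.08, 0, -0.11, 0, 0, 0],
    [3.2, -0.08, 0, -0.11, 0, 0, 0],
    [4, -0.08, 0, -0.11, 0, 0, 0],
    [5, -0.08, 0, -0.11, 0, 0, 0],
    [7, -0.08, 0, -0.11, 0, 0, 0],
    [8.5, -0.08, 0, -0.11, 0, 0, 0],
    [8.5, -0.08, 0, -0.11, 0, 0, 0],
    [8.5, -0.08, 0, -0.11, 0, 0, 0]
  ],
  "force": 20
}}

```text
clock: 10.85
position: [0.536, -0.2774, 0.0638]
tool_rot: [-3.134, 0.612, 2.048]
force: [0.1, -1.3, -0.4]
grip_width: 0.0853
finger_force: 0.0
```

Run:
```python
from place import *
from workcell import bot
import cv2
s=bot.observe();print(s["grip_width"],s["finger_force"],s["force"],s["position"])
f=bot.grab_frame("wrist");hsv=cv2.cvtColor(f["frame"],cv2.COLOR_BGR2HSV);mk=cv2.inRange(hsv,(5,150,60),(18,255,255))
n,l,st,c=cv2.connectedComponentsWithStats(mk);i=1+st[1:,4].argmax();print(st[i],c[i])
```

```text
0.08530214087488577 0.0 [ 0.06045366 -1.2581187  -0.41479668] [ 0.53601249 -0.27740935  0.06377387]
[ 231  201   60   61 2297] [260.65650849 232.86329996]
```

Emit:
{"api": "servo_tool", "payload": {
  "plan": [
    [8.5, 0, 0, -1, 0, 0, 0],
    [8.5, 0, 0, -3, 0, 0, 0],
    [8.5, 0, 0, -6, 0, 0, 0],
    [8.5, 0, 0, -10, 0, 0, 0],
    [8.5, 0, 0, -14, 0, 0, 0],
    [8.5, 0, 0, -14, 0, 0, 0]
  ]
}}

```text
clock: 11.5
position: [0.5007, -0.2034, 0.1816]
tool_rot: [-3.141, 0.611, 2.046]
force: [-0.3, -0.3, -0.5]
grip_width: 0.085
finger_force: 0.0
```

Run:
```python
from place import *
from workcell import bot
import cv2
s=bot.observe();f=bot.grab_frame("wrist");T=f["T_tool_cam"]
Rw=Rt.from_euler("xyz",s["tool_rot"]).as_matrix();p=np.array(s["position"])
print("q",np.round(s["qpos"],2),p)
a=cv2.resize(cv2.convertScaleAbs(f["frame"],alpha=1.5),(768,576),interpolation=cv2.INTER_CUBIC)
px=np.cross([0,0,1],h)
def P(w): u=f["mtx"]@(T[:3,:3].T@(Rw.T@(w-p)-T[:3,3]));return tuple(int(k) for k in 1.5*(u/u[2])[:2])
for y in(-.055,.055):
  q=P(C+h*y);print(y,q);cv2.circle(a,q,3,(255,0,255),1)
  q=P(C+h*y+[0,0,.015]);cv2.circle(a,q,3,(255,255,0),1)
for y in(-.043,.033):
  for x in(-.02,.02): cv2.circle(a,P(C+h*y+px*x+[0,0,-.001]),3,(0,255,0),1)
cv2.imwrite("pics/v1.png",a)
hsv=cv2.cvtColor(f["frame"],cv2.COLOR_BGR2HSV);mk=cv2.inRange(hsv,(5,150,60),(18,255,255))
n,l,st,c=cv2.connectedComponentsWithStats(mk);i=1+st[1:,4].argmax();print(st[i],c[i])
```

```text
q [-0.43  0.36  0.43  2.24  0.97  0.5  -0.43] [ 0.50070306 -0.20343042  0.18161236]
-0.055 (385, 322)
0.055 (386, 221)
[242 152  30  37 743] [257.29340511 169.22476447]
```

View pics/v1.png

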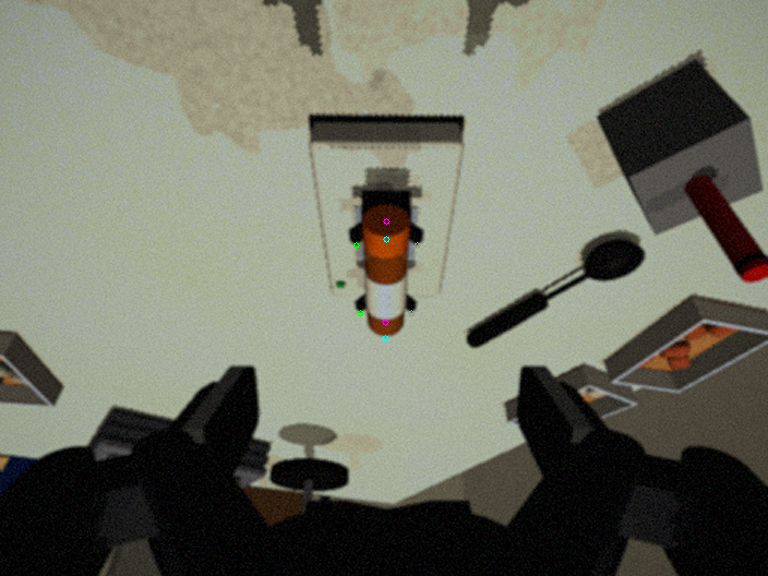

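The vial lies in both Vs, with its cap face at (386,221) exactly on the predicted mark. Step 1 looks done. On to the stylus.

Run:
```python
from place import *
go([.655,-.135,.26],tilt(116.7,0))
```

```text
shift cm [-5.32 16.87 -6.06] turn [ 0.1 35.   0.5] len 18.7 35.0 q [-0.43  0.36  0.43  2.24  0.97  0.49 -0.43] f [ 0.2 -0.4 -0.5] t 11.6
```

Emit:
{"api": "servo_tool", "payload": {
  "plan": [
    [8.5, -2.5, 0, -3.5, 0, 0, 0],
    [8.5, -5, 1, -6.5, 0, 5, 0],
    [8.5, -5.3, 4, -7, 0, 12, 0],
    [8.5, -5.3, 8, -6.5, 0, 20, 0],
    [8.5, -5.3, 12, -6.1, 0, 28, 0],
    [8.5, -5.3, 16.9, -6.1, 0, 35, 0.5],
    [8.5, -5.3, 16.9, -6.1, 0, 35, 0.5],
    [8.5, -5.3, 16.9, -6.1, 0, 35, 0.5]
  ]
}}

```text
clock: 12.35
position: [0.6562, -0.1386, 0.2543]
tool_rot: [-3.135, -0.002, 2.032]
force: [-0.8, -0.0, -1.0]
grip_width: 0.0846
finger_force: 0.0
```

```bash
cat > wr.py <<'E'
from geo import *
import cv2
from workcell import bot
def wrist():
    s=bot.observe();f=bot.grab_frame("wrist");T=f["T_tool_cam"]
    Rw=Rt.from_euler("xyz",s["tool_rot"]).as_matrix();p=np.array(s["position"])
    Rc=(Rw@T[:3,:3]).T;o=p+Rw@T[:3,3]
    return s,f["frame"],dict(mtx=f["mtx"],R=Rc,t=-Rc@o)
def proj(c,w): u=c["mtx"]@(c["R"]@np.array(w)+c["t"]);return (u/u[2])[:2]
E
python3 - <<'E'
from wr import *
s,im,c=wrist();print(s["position"],np.round(s["qpos"],2))
hsv=cv2.cvtColor(im,cv2.COLOR_BGR2HSV);m=cv2.inRange(hsv,(0,150,40),(8,255,255))|cv2.inRange(hsv,(172,150,40),(180,255,255))
n,l,st,ce=cv2.connectedComponentsWithStats(m)
for i in range(1,n):
    if st[i,4]>60: print(st[i],ce[i].round(1),pix2w(c,ce[i],.136).round(4),"meanV",cv2.mean(im,(l==i).astype(np.uint8))[2])
print("pred top/bottom",proj(c,[.667,-.130,.136]),proj(c,[.667,-.130,.066]))
cv2.imwrite("pics/s1.png",im)
E
```

```text
[ 0.65623498 -0.13856833  0.25434381] [ 0.03  0.57  0.14  1.41 -0.08  1.18  0.64]
[267 172  13  12 124] [272.9 177.5] [[ 0.6666 -0.1274  0.136 ]] meanV 47.354838709677416
[335 329  15  16  92] [341.7 335.7] [[ 0.8257 -0.2609  0.136 ]] meanV 80.93478260869566
pred top/bottom [272.14345867 179.9480076 ] [269.9313882  166.26216197]
```

Run:
```python
from wr import *
go([.667,-.1285,.16],tilt(116.7,0));go([.667,-.1285,.083],tilt(116.7,0))
```

```text
shift cm [0.35 1.59 9.46] turn [-0.4  0.  -0.3] len 9.6 0.5 q [ 0.03  0.56  0.14  1.41 -0.08  1.18  0.64] f [-0.1 -0.3 -1.5] t 12.4
shift cm [ 0.36  1.64 17.16] turn [-0.4  0.  -0.3] len 17.2 0.5 q [ 0.03  0.56  0.14  1.41 -0.08  1.18  0.64] f [-0.1 -0.3 -1.5] t 12.4
```

Emit:
{"api": "servo_tool", "payload": {
  "plan": [
    [8.5, 0.4, 1.6, 1, -0.4, 0, -0.3],
    [8.5, 0.4, 1.6, 4, -0.4, 0, -0.3],
    [8.5, 0.4, 1.6, 7, -0.4, 0, -0.3],
    [8.5, 0.4, 1.6, 9.4, -0.4, 0, -0.3],
    [8.5, 0.4, 1.6, 9.4, -0.4, 0, -0.3],
    [8.5, 0.4, 1.6, 9.4, -0.4, 0, -0.3]
  ]
}}

```text
clock: 13.0
position: [0.667, -0.1247, 0.1639]
tool_rot: [3.139, 0.001, 2.042]
force: [-0.6, 0.1, 0.4]
grip_width: 0.0849
finger_force: 0.0
```

Run:
```python
from wr import *
s,im,c=wrist();print(s["position"])
hsv=cv2.cvtColor(im,cv2.COLOR_BGR2HSV);m=cv2.inRange(hsv,(0,120,25),(8,255,255))|cv2.inRange(hsv,(172,120,25),(180,255,255))
n,l,st,ce=cv2.connectedComponentsWithStats(m)
for i in range(1,n):
    if st[i,4]>60: print(st[i],ce[i].round(1),pix2w(c,ce[i],.136).round(4))
print("pred top/bottom",proj(c,[.667,-.1285,.136]),proj(c,[.667,-.1285,.066]))
go([.667,-.1285,.083],tilt(116.7,0))
```

```text
[ 0.66696879 -0.12465063  0.16390342]
[247 184  18  24 230] [256.6 195.4] [[ 0.66   -0.1124  0.136 ]]
[246 207  20  19 273] [255.5 216.4] [[ 0.6663 -0.1267  0.136 ]]
pred top/bottom [255.14610793 218.98844767] [255.6543576  191.38085152]
shift cm [-0.28 -0.24  8.18] turn [0.2 0.1 0.3] len 8.2 0.4 q [ 0.02  0.65  0.12  1.49 -0.09  1.    0.64] f [-0.8  0.2 -0. ] t 13.1
```

Emit:
{"api": "servo_tool", "payload": {
  "plan": [
    [8.5, -0.2, -0.15, 3, 0, 0, 0],
    [8.5, -0.2, -0.15, 6, 0, 0, 0],
    [8.5, -0.2, -0.15, 8.1, 0, 0, 0],
    [8.5, -0.2, -0.15, 8.1, 0, 0, 0],
    [4, -0.2, -0.15, 8.1, 0, 0, 0],
    [1, -0.2, -0.15, 8.1, 0, 0, 0],
    [0, -0.2, -0.15, 8.1, 0, 0, 0],
    [0, -0.2, -0.15, 8.1, 0, 0, 0],
    [0, -0.2, -0.15, 8.1, 0, 0, 0],
    [0, -0.2, -0.15, 8.1, 0, 0, 0]
  ],
  "force": 60
}}

```text
clock: 14.05
position: [0.6671, -0.1278, 0.0833]
tool_rot: [3.138, 0.001, 2.041]
force: [-1.1, -0.2, 5.5]
grip_width: 0.0121
finger_force: 58.4
```

Emit:
{"api": "servo_tool", "payload": {
  "plan": [
    [0, 0, 0, -1, 0, 0, 0],
    [0, 0, 0, -3, 0, 0, 0],
    [0, 0, 0, -6, 0, 0, 0],
    [0, 0, 0, -9, 0, 0, 0],
    [0, 0, 0, -12, 0, 0, 0],
    [0, 0, 0, -14, 0, 0, 0],
    [0, 0, 0, -14, 0, 0, 0]
  ]
}}

```text
clock: 14.75
position: [0.6676, -0.1281, 0.2265]
tool_rot: [3.134, 0.004, 2.041]
force: [-0.0, -0.2, -0.2]
grip_width: 0.012
finger_force: 58.5
```

Run:
```python
from wr import *
s=bot.observe();print(s["position"],s["force"],s["grip_width"],s["finger_force"])
H=np.array([.5092,.3176]);go([*H,.25],tilt(116.7,0))
s,im,c=wrist();cv2.imwrite("pics/st2.png",im)
hsv=cv2.cvtColor(im,cv2.COLOR_BGR2HSV);m=cv2.inRange(hsv,(0,120,25),(8,255,255))|cv2.inRange(hsv,(172,120,25),(180,255,255))
n,l,st,ce=cv2.connectedComponentsWithStats(m)
for i in range(1,n):
    if st[i,4]>60: print(st[i],ce[i].round(1))
```

```text
[ 0.66755518 -0.12805374  0.22650798] [-0.00741545 -0.16763299 -0.15795397] 0.01204335608811005 58.495911955833435
shift cm [46.9   6.08 -2.47] turn [0.4 0.2 0.2] len 47.4 0.5 q [ 0.02  0.59  0.14  1.43 -0.09  1.12  0.64] f [-0.  -0.2 -0.2] t 14.8
[247 211  23  47 705] [258.  235.2]
[245 260  28  30 627] [258.3 275.2]
```

Emit:
{"api": "servo_tool", "payload": {
  "plan": [
    [0, 3, 0, -2.5, 0, 0, 0],
    [0, 7, 0, -2.5, 0, 0, 0],
    [0, 11.5, 1, -2.5, 0, 0, 0],
    [0, 16, 1.5, -2.5, 0, 0, 0],
    [0, 20.5, 2, -2.5, 0, 0, 0],
    [0, 25, 2.5, -2.5, 0, 0, 0],
    [0, 29.5, 3, -2.5, 0, 0, 0],
    [0, 34, 4, -2.5, 0, 0, 0],
    [0, 38, 5, -2.5, 0, 0, 0],
    [0, 41, 6, -2.5, 0, 0, 0]
  ]
}}

```text
clock: 15.8
position: [0.5323, 0.2676, 0.2469]
tool_rot: [3.139, 0.0, 2.043]
force: [0.8, -0.3, -0.3]
grip_width: 0.012
finger_force: 58.6
```

Run:
```python
from wr import *
H=np.array([.5092,.3176]);go([*H,.25],tilt(116.7,0))
s,im,c=wrist()
hsv=cv2.cvtColor(im,cv2.COLOR_BGR2HSV);m=cv2.inRange(hsv,(22,120,50),(36,255,255))
n,l,st,ce=cv2.connectedComponentsWithStats(m)
for i in range(1,n):
    if st[i,4]>40: print(st[i],ce[i].round(1),pix2w(c,ce[i],.06).round(4), "box centre",pix2w(c,st[i,:2]+st[i,2:4]/2-.5,.06).round(4))
print("pred",proj(c,[*H,.06]))
cv2.imwrite("pics/h1.png",im)
```

```text
shift cm [ 5.5   0.22 -0.31] turn [0.1 0.  0.4] len 5.5 0.4 q [-0.6   0.43  0.05  1.64 -0.02  1.07 -0.07] f [ 0.8 -0.3 -0.3] t 15.8
[247 104  28  29 391] [260.5 118.1] [[0.5082 0.3222 0.06  ]] box centre [[0.5082 0.3223 0.06  ]]
pred [259.3895901  122.08985893]
```

Run:
```python
from wr import *
go([.5087,.320,.152],tilt(116.7,0))
```

```text
shift cm [5.21 0.16 9.48] turn [ 0.1 -0.1  0.6] len 10.8 0.6 q [-0.61  0.44  0.05  1.63 -0.02  1.07 -0.07] f [-4.5  6.2 -0.8] t 15.8
```

Emit:
{"api": "servo_tool", "payload": {
  "plan": [
    [0, 3, 0.1, 0, 0, 0, 0.5],
    [0, 5.2, 0.15, 1, 0, 0, 0.5],
    [0, 5.2, 0.15, 4, 0, 0, 0.5],
    [0, 5.2, 0.15, 7, 0, 0, 0.5],
    [0, 5.2, 0.15, 9, 0, 0, 0.5],
    [0, 5.2, 0.15, 9.4, 0, 0, 0.5],
    [0, 5.2, 0.15, 9.4, 0, 0, 0.5],
    [0, 5.2, 0.15, 9.4, 0, 0, 0.5]
  ]
}}

```text
clock: 16.65
position: [0.5125, 0.3122, 0.1544]
tool_rot: [3.137, 0.001, 2.032]
force: [0.7, 0.7, 0.3]
grip_width: 0.012
finger_force: 58.6
```

Run:
```python
from wr import *
s,im,c=wrist();print(s["position"],s["force"])
p=s["position"]
print("tip pred",proj(c,[p[0],p[1],p[2]-.077]),"handle end",proj(c,[p[0],p[1],p[2]-.017]),"hole top",proj(c,[.5092,.3176,.06]),"hole wr",proj(c,[.5082,.3222,.06]))
hsv=cv2.cvtColor(im,cv2.COLOR_BGR2HSV);m=cv2.inRange(hsv,(22,120,50),(36,255,255))
ys,xs=np.nonzero(m);print(len(xs),xs.min(),xs.max(),ys.min(),ys.max())
pts=np.c_[xs,ys].astype(np.float32);e=cv2.fitEllipse(cv2.convexHull(pts));print(e,pix2w(c,e[0],.06))
x0,y0=200,120
a=cv2.resize(cv2.convertScaleAbs(im[y0:y0+100,x0:x0+120],alpha=1.7),(720,600),interpolation=cv2.INTER_CUBIC)
for i in range(0,120,10): cv2.putText(a,str(x0+i),(6*i,10),0,.35,(255,0,255),1)
for i in range(0,100,10): cv2.putText(a,str(y0+i),(0,6*i+4),0,.35,(255,0,255),1)
cv2.imwrite("pics/h2.png",a)
```

```text
[0.51252169 0.31218879 0.1544445 ] [0.70828863 0.68167573 0.31390028]
tip pred [257.38771951 194.37818576] handle end [257.56143034 220.20716462] hole top [256.71997265 182.25343444] hole wr [257.97484435 177.38727934]
483 241 275 162 194
((257.8039245605469, 178.2360076904297), (33.532962799072266, 34.50759506225586), 100.29426574707031) [[0.50841285 0.32142023 0.06      ]]
```

View pics/h2.png

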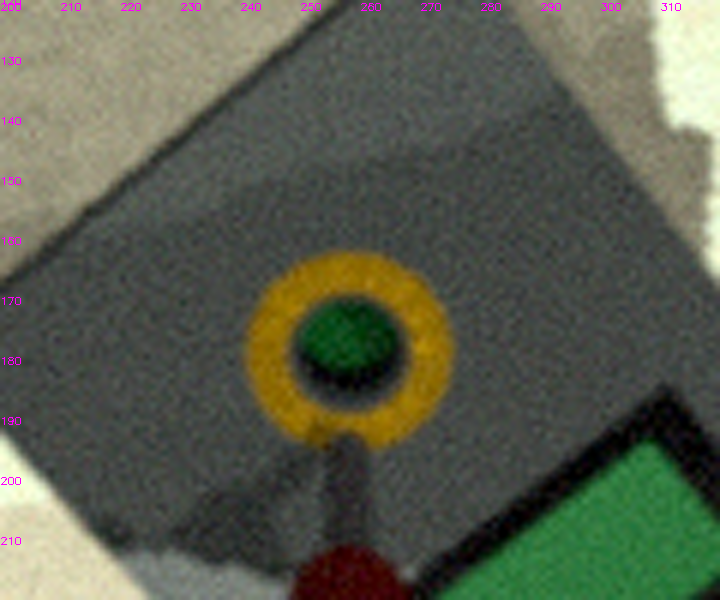

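The ring centre is at (258,178) and the stylus tip at (258,193), so the tip needs about 9.7 mm more along tool +x.

Emit:
{"api": "servo_tool", "payload": {
  "plan": [
    [0, 0.5, 0, 0, 0, 0, 0],
    [0, 0.97, 0, 0, 0, 0, 0],
    [0, 0.97, 0, 0, 0, 0, 0],
    [0, 0.97, 0, 0, 0, 0, 0]
  ]
}}

```text
clock: 17.1
position: [0.5076, 0.321, 0.1536]
tool_rot: [3.138, 0.001, 2.033]
force: [-1.4, -0.8, -1.3]
grip_width: 0.0122
finger_force: 58.6
```

Run:
```python
from wr import *
s,im,c=wrist();p=s["position"];print(p,s["force"])
print("tip pred",proj(c,[p[0],p[1],p[2]-.077]))
hsv=cv2.cvtColor(im,cv2.COLOR_BGR2HSV);m=cv2.inRange(hsv,(22,120,50),(36,255,255))
ys,xs=np.nonzero(m);e=cv2.fitEllipse(cv2.convexHull(np.c_[xs,ys].astype(np.float32)));print(e[0],pix2w(c,e[0],.06))
go([.5084,.3214,p[2]],tilt(116.7,0))
```

```text
[0.50760912 0.32099341 0.15362219] [-1.44057829 -0.77142531 -1.25117412]
tip pred [257.47026551 194.36945762]
(258.3568115234375, 189.05081176757812) [[0.5083161  0.32144567 0.06      ]]
shift cm [ 0.02  0.09 -0.01] turn [ 0.2  0.  -0.2] len 0.1 0.3 q [-0.69  0.54  0.03  1.72 -0.02  0.88 -0.18] f [-0.7 -0.3  0.3] t 17.1
```

Emit:
{"api": "servo_tool", "payload": {
  "plan": [
    [0, 0.05, 0.07, 0.5, 0, 0, 0],
    [0, 0.05, 0.07, 1, 0, 0, 0],
    [0, 0.05, 0.07, 2, 0, 0, 0],
    [0, 0.05, 0.07, 3, 0, 0, 0],
    [0, 0.05, 0.07, 3.8, 0, 0, 0],
    [0, 0.05, 0.07, 3.8, 0, 0, 0]
  ]
}}

```text
clock: 17.75
position: [0.5076, 0.3211, 0.1139]
tool_rot: [3.14, 0.001, 2.032]
force: [-0.2, 0.1, -0.1]
grip_width: 0.0124
finger_force: 58.6
```

Emit:
{"api": "servo_tool", "payload": {
  "plan": [
    [0, 0, 0, 0.3, 0, 0, 0],
    [0, 0, 0, 0.6, 0, 0, 0],
    [0, 0, 0, 0.8, 0, 0, 0],
    [0, 0, 0, 0.9, 0, 0, 0],
    [0, 0, 0, 0.9, 0, 0, 0]
  ],
  "force": 80
}}

```text
clock: 18.25
position: [0.5085, 0.3217, 0.1067]
tool_rot: [3.138, 0.001, 2.032]
force: [0.5, 0.2, 3.5]
grip_width: 0.0117
finger_force: 78.5
```

Contact: 3.5 N on the spring. I'll push down to the stop.

Emit:
{"api": "servo_tool", "payload": {
  "plan": [
    [0, 0, 0, 0.1, 0, 0, 0],
    [0, 0, 0, 0.2, 0, 0, 0],
    [0, 0, 0, 0.3, 0, 0, 0],
    [0, 0, 0, 0.3, 0, 0, 0],
    [0, 0, 0, 0.3, 0, 0, 0]
  ]
}}

```text
clock: 18.75
position: [0.509, 0.322, 0.1047]
tool_rot: [3.136, 0.0, 2.032]
force: [-1.2, -1.2, 18.5]
grip_width: 0.0116
finger_force: 80.9
```

Emit:
{"api": "servo_tool", "payload": {
  "plan": [
    [0, 0, 0, 0, 0, 0, 0],
    [0, 0, 0, 0, 0, 0, 0],
    [0, 0, 0, 0, 0, 0, 0],
    [0, 0, 0, 0, 0, 0, 0],
    [0, 0, 0, 0, 0, 0, 0]
  ]
}}

```text
clock: 19.25
position: [0.509, 0.3221, 0.1047]
tool_rot: [3.136, 0.0, 2.032]
force: [-2.0, -0.9, 18.8]
grip_width: 0.0119
finger_force: 80.9
```

Run:
```python
from wr import *
import place
im=bot.grab_frame("top")["frame"];hsv=cv2.cvtColor(im,cv2.COLOR_BGR2HSV);m=cv2.inRange(hsv,(5,150,60),(18,255,255));m[:100]=0
n,l,st,ce=cv2.connectedComponentsWithStats(m);i=1+st[1:,4].argmax();w=pix2w("top",ce[i],.08)[0]
print(st[i],"cap along/perp",(w-place.C)[:2]@place.h[:2],(w-place.C)[:2]@[-place.h[1],place.h[0]])
s=bot.observe();print(s["force"],s["finger_force"],s["position"])
```

```text
[368 220  22  19 235] cap along/perp 0.03263617639026495 0.00015277808518372737
[-2.06515935 -1.09371616 19.21901867] 80.9087347984314 [0.50900965 0.32207239 0.10472063]
```

```bash
python3 -c "
from workcell import bot
print(bot.job_done())"
```

```text
the job is handed in; nothing more can be done
None
```

I handed the job in with the orange-capped vial lying centred in both Vs and let go, and the gripper still holding the stylus with its tip pressing the scan button at about 19 N; no verdict came back.

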